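# Show the base of a sample bottle to the inspection camera

### The job

Check the code under the sample bottle, the one standing in the shallow steel tray: lay it on its side in the V-cradle with its base toward the cradle's end stop, and let go of it there. Then take it up again and finish while holding it still in the air before the inspection camera, lying level, its base squarely facing the lens, centred on it and about 100 mm away; keep holding it, do not put it down. Do not drop it and leave the other bottles, the loose cap and the tally counter where they are.

Things in the scene. Friction and masses are not known exactly. Their poses are not given: they have to be found in the camera images.
- sample_bottle: closed amber bottle with gold cap, about 135 g (0.7 to 1.35 times), standing upright in the steel tray. Body 66 mm diameter from the base to 81 mm up, cap 65 mm diameter from 81 to 108 mm; rigid. Origin at the centre of its underside (the base), z axis along the bottle toward the cap; turning about that axis does not matter
- cap_top (a point): centre of the top of the sample bottle's cap, on its axis, 108 mm from the base
- sample_tray: fixed shallow square steel tray, 120 x 120 mm, rim 12 mm high, floor 4 mm thick; origin at the centre of its underside on the worktop. It may be left or right
- cradle: fixed black V-cradle on an aluminium base plate 116 x 84 x 10 mm. Origin at the centre of its underside; x axis along the level trough, to the left (roughly world +y), toward the end stop; z up. V walls at 45 degrees, 90 mm long (x -45 to 45 mm), V bottom 22 mm and wall tops 49 mm above the worktop, about 61 mm wide outside, narrower than the bottle. A lying bottle's axis is at z = 69 mm
- stop (a point): centre of the cradle's end stop: on its inner face (cradle x = 45 mm) at the height of a lying bottle's axis (69 mm); axes as the cradle's. The stop is a 5 mm aluminium plate, 46 mm wide, its top 59 mm above the worktop. The bottle lies with its base 0 to 25 mm before this face, cap to the right, overhanging the open end
- inspection_camera: fixed inspection camera on a stand at the left: base plate 130 x 130 mm, post 22 mm in diameter, 274 mm tall, ribbed body, lens with white ring light 68 mm in diameter. Origin on the worktop below the camera body, 70 mm behind the lens front; x axis from the lens back into the camera (roughly world +y; it looks to the right), z up
- lens (a point): centre of the front of the lens and ring light, 200 mm above the worktop; axes as the camera's: the camera looks along minus x of this frame, level. The bottle's base belongs 100 mm out along minus x, the cap farther out
- spare_bottle_a: bystander: a bottle like the sample bottle, standing on the worktop behind the middle; origin at the centre of its underside. Leave it alone
- spare_bottle_b: bystander: another such bottle on the worktop, a little farther right, near the clamping jig; origin at the centre of its underside. Leave it alone
- loose_cap: bystander: a loose gold screw cap, 65 mm across, 31 high, lying on the worktop at the front left; origin at the centre of its underside. Leave it alone
- tally: bystander: a small round hand tally counter with a finger ring, 48 x 72 x 34 mm, lying on the left in front of the camera; origin at the centre of its underside. Leave it alone
Not all that is in view belongs to the job. What is shaped like the cradle but green is not meant.

How it is judged:
By the outcome, as a careful person would: the job done as asked, in the order asked, and still so for the second after the job is handed in, while the arm keeps its last pose, push and grip.
It also fails if it takes over 48 s, if anything falls off the work surface, if the arm or the gripper's body presses on something with over 40 N, if the wrist force passes 120 N, or if a joint passes its speed limit or range.

### The arm

A 6-joint arm with a two-finger parallel gripper is mounted at the origin on a cart in front of the work surface, level with it; the furniture and walls round the work are solid. World frame = base frame: x ahead of the robot, y to its left, z up, the work surface at z = 0. Lengths are in m, angles in degrees, forces in N, time in s.
With the tool pointing down it reaches from about 0.375 to 0.9 m from the base axis. Payload 3.1 kg.
Tool frame: the origin (TCP) lies on the centre line of the jaws, within the pads' length; the fingertips stand 17 mm ahead of it and the grasp point (between the pads) lies 2 mm behind it; z points along the fingers, y is the line along which they close (so a half turn about z gives the same grasp; the last joint's range is limited). The gripper opens to 87 mm and grips with 3 to 60 N. Pads are 19 mm wide; open, the fingers measure 117 mm over their backs; the gripper's body (75 mm by 190 mm) begins 51 mm behind the grasp point.
Start: joints at [-10.227, 30.224, 82.088, -0, 67.689, -10.227], TCP at [0.625, 0, 0.24] pointing down, gripper open.
Joint ranges: [-176.69, 176.69], [-43.24, 126.21], [12.49, 139.97], [-82, 262], [0, 151.66], [-163.58, 163.58]. Speed limits (degrees/s): [159.86, 159.86, 180, 180, 180, 180].

### API

Orientations are given as a 3x3 rotation matrix whose columns are the frame's x, y, z axes.
In Python, from rig import bot, imaging, finder gives the robot as it stands. The module is installed in compiled form; this text tells all that it offers.
- The arm moves only by the tool play_rows, never from a script. Its argument "motion" is a list that holds one entry, the list of rows, each a list of 6 numbers: the shift along the tool's x, y, z in shares of 200 mm (1.0 is 200 mm), then the turn, a rotation vector about the tool's x, y, z in normalised numbers (1 is 180 degrees). In form: [[[dx, dy, dz, wx, wy, wz], ...]]. A call has 1 to 8 rows; each row is the pose to reach, as a shift and turn from the pose commanded when the call began, along the tool's axes at that moment; what a row does not reach only later rows make up. A row lasts 1/12 s, in which the tool goes at most 41.7 mm and 7.16 degrees, less where a joint would pass 70% of its speed; a pose out of reach is approached as far as the arm can. A call with a gripper value outside its range is refused whole. "fingers" is the finger opening in m, from 0 to 0.087, set as the call begins (left out, the last holds). The fingers move at their own pace and stop on an object; the grip force is fixed at half the most. Time passes only in rows, so rows that repeat a pose let the fingers close. It gives the time, the measured TCP pose, the force, the opening and the grip force at its end, in the units of the state.
- bot.read_state(): the state, without advancing time (a new reading comes with each control period).
- imaging.capture(name): name is "scene" or "side" or "wrist"; returns a dict with "frame" (400x640x3 uint8, red, green, blue), "camera_matrix" (3x3 intrinsics, pixels), "R" (3x3) and "t" (3): a world point X has camera coordinates R X + t. Camera axes: x right, y down, z forward; pixel columns grow to the right and rows downward; lengths in m; the calibration is good to about 2 mm. A picture is of the moment at which its call begins. There is no depth.
- bot.hand_in(): hands the job in; it is judged then, once.
Trained networks look in the newest picture that a camera, given by its name, has taken for a name from the list of things; names that differ only in an ending like _2 or _b are one class to them, and where a whole thing is asked for, a point or a joint stands for the part that bears it (a point fixed in the world has none). Each returns a list of dicts, best first, with "confidence" (0 to 1); they miss things now and then, are a little off and sometimes report something else, mostly with a low value. They report only what shows in the picture. A call takes as long as a camera call. They do not tell look-alikes from the thing itself.
- finder.recognise(camera, name): "at" ([x, y, z] in m, in world coordinates, good to about 4 mm: the middle of the surface that is visible of it).
- finder.outline_of(camera, name): "pixels" (400x640 bool, what is visible of it).
The state is a dict: "time_s": time; "joint_positions": joint angles; "qvel": joint speeds; "tau": joint torques, N m; "position": TCP position; "tcp_rot": TCP orientation; "force": force on the tool from outside, world axes, zero at the start; "moment": the same for the moment, N m; "opening": opening from 0.0 (shut) to 1.0 (fully open); "grasp_force": force on a finger pad.
Only numpy, scipy, OpenCV 4.12 (cv2) and the standard library are available. Lean on these libraries where they do the work, as an engineer would, in place of code of your own. Each camera call takes 0.05 s, during which the arm holds its last target. There are 200 camera calls.

## Working session

There is one attempt and no reset: what is moved stays moved. The work goes in short steps, Python scripts to look and compute and a tool call to move; the robot and the scene stay as the last step left them, time stands still between calls to the robot, and variables do not carry over. Pictures are saved under pics/ and viewed, at most 10 in all, crops included, and the job is handed in when it is done.

Besides the shell and the picture viewer there is one more tool, called after ">>>" by a JSON object that holds its "api" and its "payload", one argument or row to a line. play_rows: Moves the arm, as the interface text tells. Its arguments: {"type":"object","properties":{"motion":{"type":"array"},"fingers":{"type":"number"}},"required":["motion"]}

```bash
mkdir -p pics
cat > h.py <<'E'
import numpy as np, cv2
from rig import bot, imaging, finder
def cap(n,f=None):
    c=imaging.capture(n)
    if f: cv2.imwrite(f'pics/{f}.png',c['frame'][:,:,::-1])
    return c
def P(c): return np.array(c['camera_matrix'])@np.c_[np.array(c['R']),np.array(c['t'])]
def proj(c,X):
    p=P(c)@np.r_[X,1]; return p[:2]/p[2]
E
python3 - <<'E'
from h import *
import numpy as np
np.set_printoptions(precision=4,suppress=True)
ims=[]
for n in('scene','side','wrist'):
    c=cap(n,'a_'+n); print(n,np.array(c['R']).tolist(),c['t'],c['camera_matrix'][0])
    for k in('sample_bottle','sample_tray','cradle','stop','inspection_camera','lens','loose_cap','tally'):
        try:
            for d in finder.recognise(n,k)[:4]: print(n,k,np.round(d['at'],3),round(d['confidence'],2),proj(c,d['at']).round())
        except Exception as e: print(n,k,e)
print(bot.read_state())
E
```

```text
scene [[0.8150525604827882, -0.5793345010407898, 0.007801253378157962], [-0.35501286828258793, -0.5100099279053245, -0.7834894618256047], [0.45788119311041914, 0.6358155466342618, -0.6213561005204293]] [-0.4386  0.3726  1.0218] [455.4931   0.     318.745 ]
scene sample_bottle [0.436 0.062 0.077] 0.8 [274. 254.]
scene sample_bottle [ 0.627 -0.102  0.078] 0.52 [369. 261.]
scene sample_tray [0.439 0.059 0.08 ] 0.71 [276. 254.]
scene sample_tray [0.422 0.06  0.004] 0.62 [272. 276.]
scene cradle [0.815 0.029 0.024] 0.82 [387. 223.]
scene cradle [ 0.468 -0.246  0.02 ] 0.66 [355. 342.]
scene stop [ 0.469 -0.244  0.029] 0.97 [355. 339.]
scene stop [0.816 0.027 0.021] 0.79 [387. 224.]
scene stop [0.628 0.395 0.065] 0.3 [272. 176.]
scene inspection_camera [0.628 0.397 0.067] 0.59 [272. 176.]
scene lens [0.631 0.399 0.066] 0.78 [272. 175.]
scene loose_cap [0.416 0.207 0.032] 0.86 [243. 240.]
scene tally [0.512 0.239 0.029] 0.46 [266. 222.]
scene tally [ 0.469 -0.245  0.028] 0.17 [355. 340.]
side [[-0.9956382877974753, -0.09316289486656483, 0.005007483578950677], [-0.0446737193239821, 0.42893650
[... 1110 characters left out ...]
28  0.009] 0.77 [232. 330.]
wrist cradle [0.814 0.039 0.026] 0.67 [489. 141.]
wrist stop [0.816 0.042 0.027] 0.63 [492. 138.]
wrist stop [ 0.498 -0.229  0.012] 0.59 [229. 332.]
{'time_s': 1.35, 'joint_positions': array([-10.2283,  30.2225,  82.0881,  -0.001 ,  67.6903, -10.2267]), 'qvel': array([-0.0687, -0.0127, -0.0108, -0.0399,  0.0444,  0.0089]), 'tau': array([  0.0013, -44.    , -17.698 ,   0.0636,   0.0506,  -0.    ]), 'position': array([0.625 , 0.    , 0.2396]), 'tcp_rot': array([[ 0.,  1., -0.],
       [ 1., -0., -0.],
       [-0., -0., -1.]]), 'force': array([-0.8235,  0.0921,  0.2184]), 'moment': array([-0.0354,  0.0591,  0.0626]), 'grasp_force': 0.0, 'opening': 0.9981680991371781}
```

View pics/a_scene.png

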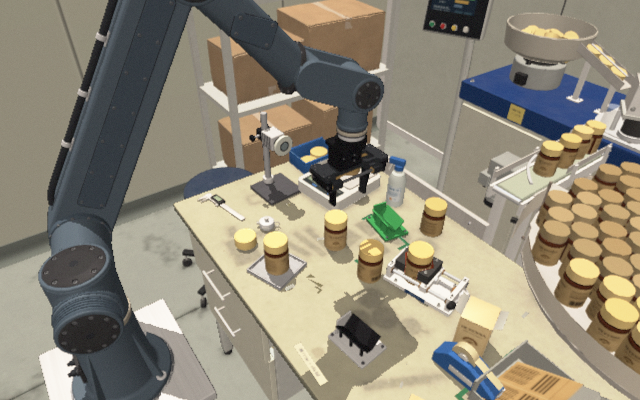

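View pics/a_side.png

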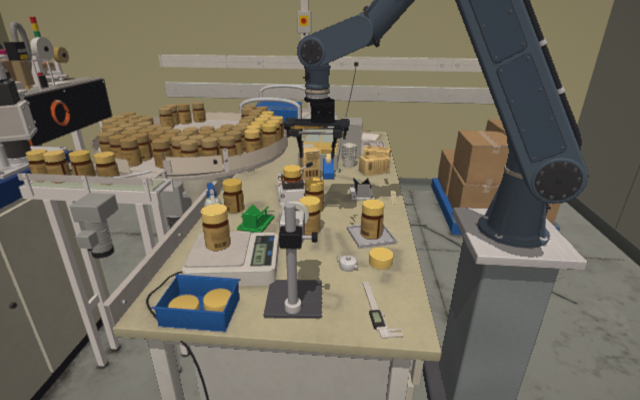

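View pics/a_wrist.png

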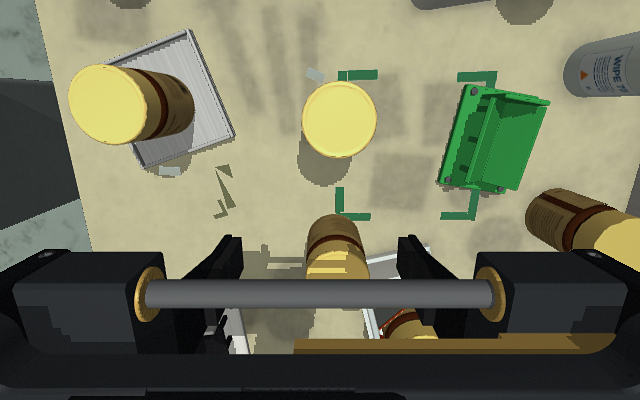

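The sample bottle stands in the tray at scene (275,252), side (372,220) and wrist (107,105). The black cradle is at scene (357,337) and the camera stand at scene (275,155); the green cradle at scene (387,222) is the decoy. Next I'll fit models to the outlines, and locate the boxes on the right, which limit the wrist.

```bash
cat > fit.py <<'E'
from h import *
from scipy.optimize import minimize
def circ(r,z,n=24):
    a=np.linspace(0,2*np.pi,n,False); return np.c_[r*np.cos(a),r*np.sin(a),np.full(n,z)]
BOT=np.r_[circ(.033,0),circ(.033,.081),circ(.0325,.108)]
def pix(c,X):
    p=(P(c)@np.c_[X,np.ones(len(X))].T); return (p[:2]/p[2]).T
def hullmask(c,parts,s=4):
    m=np.zeros((400*s,640*s),np.uint8)
    for X in parts:
        h=cv2.convexHull((pix(c,X)*s+s/2).round().astype(np.int32)); cv2.fillConvexPoly(m,h,1)
    return cv2.resize(m.astype(np.float32),(640,400),interpolation=cv2.INTER_AREA)
def box(x0,x1,y0,y1,z0,z1): return np.array([[x,y,z] for x in(x0,x1) for y in(y0,y1) for z in(z0,z1)],float)
CR=[box(-.058,.058,-.042,.042,0,.010),box(-.045,.045,-.0305,.0305,.010,.049),box(.045,.050,-.023,.023,.010,.059)]
TR=[box(-.06,.06,-.06,.06,0,.012)]
def pose(parts,x,y,yaw,z=0):
    c,s=np.cos(yaw),np.sin(yaw);R=np.array([[c,-s,0],[s,c,0],[0,0,1]])
    return [X@R.T+[x,y,z] for X in parts]
def pick(cam,name,near,c):
    best=None
    for d in finder.outline_of(cam,name):
        m=np.array(d['pixels']); yx=np.argwhere(m)
        if len(yx)<20: continue
        q=yx.mean(0)[::-1]; e=np.linalg.norm(q-proj(c,near))
        if best is None or e<best[0]: best=(e,m,d['confidence'])
    return best
def iou_fit(obs,parts,x0,free):
    def f(p):
        v=np.array(x0,float); v[free]+=p*np.array([.01,.01,.2,.01])[free]
        t=0
        for c,m in obs:
            h=hullmask(c,pose(parts,*v)); t+=1-np.minimum(h,m).sum()/np.maximum(h,m).sum()
        return t
    n=len(free); r=minimize(f,np.zeros(n),method='Nelder-Mead',options=dict(initial_simplex=np.r_[np.zeros((1,n)),np.eye(n)],xatol=.01,fatol=1e-4))
    v=np.array(x0,float); v[free]+=r.x*np.array([.01,.01,.2,.01])[free]
    return v,r.fun/len(obs)
E
python3 - <<'E'
from fit import *
C={n:cap(n) for n in('scene','side','wrist')}
np.set_printoptions(precision=4,suppress=True)
O={}
for nm,near in(('sample_bottle',[.453,.08,.06]),('cradle',[.475,-.22,.02]),('inspection_camera',[.63,.42,.1]),('lens',[.63,.42,.1])):
    for n in C:
        b=pick(n,nm,near,C[n])
        if b: print(nm,n,round(b[0],1),b[1].sum(),round(b[2],2)); O[nm,n]=b
def go(nm,parts,x0,free,cams):
    obs=[(C[n],O[nm,n][1].astype(np.float32)) for n in cams if (nm,n) in O]
    print(nm,cams,*iou_fit(obs,parts,x0,free))
go('sample_bottle',[BOT],[.453,.08,0,.004],[0,1,3],('scene','side','wrist'))
go('sample_bottle',[BOT],[.453,.08,0,.004],[0,1,3],('scene','side'))
for cm in(('scene','side'),('scene',),('scene','side','wrist')): go('cradle',CR,[.475,-.22,1.57,0],[0,1,2],cm)
# ground points
def gp(n,u,v,z=0):
    c=C[n];K=np.array(c['camera_matrix']);R=np.array(c['R']);t=np.array(c['t'])
    d=R.T@np.linalg.solve(K,[u,v,1]);o=-R.T@t; return o+d*(z-o[2])/d[2]
for n,u,v in(('side',362,172),('side',390,172),('scene',475,350),('side',327,178),('scene',310,365),('side',266,316),('side',322,316),('side',321,282),('side',270,282),('scene',251,188),('scene',276,203),('scene',301,186),('scene',275,174)): print(n,u,v,gp(n,u,v))
np.save('pics/o.npy',np.packbits(O['inspection_camera','scene'][1]))
s=C['scene']['frame'][100:210,230:320]; cv2.imwrite('pics/cs.png',np.hstack([cv2.resize(x[:,:,::-1],(400,489),interpolation=2) for x in (s,C['side']['frame'][195:325,255:361])]))
E
```

```text
sample_bottle scene 0.8 980 0.94
sample_bottle side 1.8 835 0.78
sample_bottle wrist 15.6 8104 0.72
cradle scene 9.0 1810 0.7
cradle side 0.7 392 0.58
cradle wrist 15.6 1680 0.8
inspection_camera scene 4.4 2000 0.76
inspection_camera side 2.0 3845 0.6
lens scene 4.4 2013 0.57
lens side 2.3 3739 0.66
sample_bottle ('scene', 'side', 'wrist') [0.4491 0.0782 0.     0.0038] 0.055746217568715416
sample_bottle ('scene', 'side') [0.4484 0.0772 0.     0.0049] 0.0659148097038269
cradle ('scene', 'side') [ 0.476  -0.2401  1.6403  0.    ] 0.12765997648239136
cradle ('scene',) [ 0.4768 -0.2385  1.6673  0.    ] 0.0622747540473938
cradle ('scene', 'side', 'wrist') [ 0.4763 -0.2394  1.6277  0.    ] 0.31845223903656006
side 362 172 [ 0.4694 -0.4738  0.    ]
side 390 172 [ 0.3468 -0.4869  0.    ]
scene 475 350 [ 0.6958 -0.4154  0.    ]
side 327 178 [ 0.6173 -0.3869  0.    ]
scene 310 365 [ 0.3545 -0.2238  0.    ]
side 266 316 [0.6932 0.4622 0.    ]
side 322 316 [0.5674 0.4498 0.    ]
side 321 282 [0.5805 0.3258 0.    ]
side 270 282 [0.7098 0.3387 0.    ]
scene 251 188 [0.5768 0.4594 0.    ]
scene 276 203 [0.6038 0.3375 0.    ]
scene 301 186 [0.7255 0.3705 0.    ]
scene 275 174 [ 0.6895  0.4858 -0.    ]
```

View pics/cs.png

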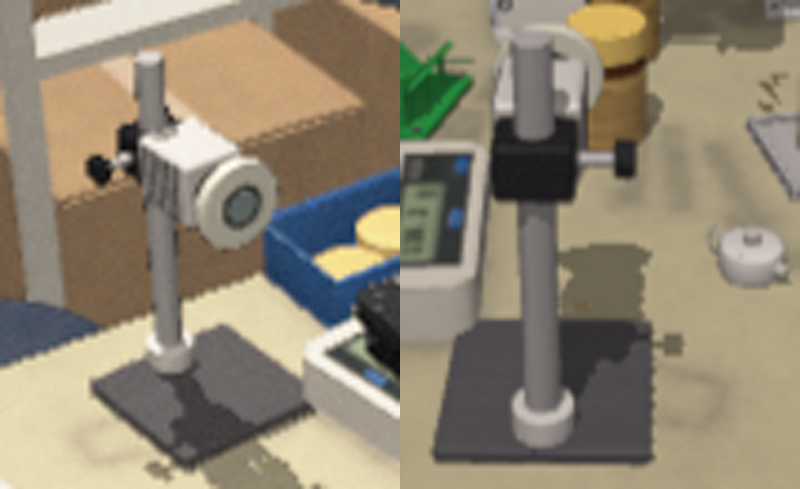

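Scene fits: bottle axis at about (0.449, 0.078) with its base at z = 0.0045, cradle at about (0.476, -0.239), camera stand at about (0.64, 0.40). A box stands behind the cradle at y of about -0.48. So I'll grip near the cap with the tool tilted 35°, and the wrist stays above that box when the bottle lies down.

The rows are not in the units I measure in: shifts go in shares of 200 mm and turns go in shares of 180 degrees. I convert before sending: -0.176 m / 0.2 = -0.88, 0.153 m / 0.2 = 0.765, -35 degrees / 180 = -0.1944.

>>> {"api": "play_rows", "payload": {
  "motion": [
    [[0.125,-0.15,0.045,0,-0.0278,0],[0.25,-0.295,0.09,0,-0.0667,0],[0.38,-0.44,0.135,0,-0.1,0],[0.505,-0.585,0.18,0,-0.1333,0],[0.635,-0.735,0.225,0,-0.1667,0],[0.765,-0.88,0.275,0,-0.1944,0],[0.765,-0.88,0.275,0,-0.1944,0],[0.765,-0.88,0.275,0,-0.1944,0]]
  ],
  "fingers": 0.087
}}

```text
time_s: 2.77
position: [0.4469, 0.1562, 0.1834]
tcp_rot: [[-0.009, 1.0, 0.002], [0.819, 0.008, -0.574], [-0.574, -0.003, -0.819]]
force: [0.3, 0.5, -0.4]
opening: 1.0
grasp_force: 0.0
```

```bash
cat >> fit.py <<'E'
from scipy.spatial.transform import Rotation as Ro
def Rt(a): # tool tilt a deg about world x from straight down start orientation
    return Ro.from_euler('x',a,degrees=True).as_matrix()@np.array([[0,1,0],[1,0,0],[0,0,-1.]])
def delta(p,R):
    s=bot.read_state();R0=np.array(s['tcp_rot'])
    print('t',s['time_s'],'tcp',s['position'].round(4),'shift',(R0.T@(np.array(p)-s['position'])).round(4),'rot',Ro.from_matrix(R0.T@R).as_rotvec(degrees=True).round(2),'q',s['joint_positions'].round(1),'f',s['force'].round(1),'g',s['grasp_force'],s['opening'])
E
python3 - <<'E'
from fit import *
np.set_printoptions(precision=4,suppress=True)
C={n:cap(n,'b_'+n) for n in('scene','wrist','side')}
obs=[]
for n in C:
    b=pick(n,'sample_bottle',[.449,.078,.058],C[n]); 
    if b: print(n,b[0],b[1].sum(),b[2]); obs.append((C[n],b[1].astype(np.float32)))
print(iou_fit(obs,[BOT],[.449,.078,0,.004],[0,1,3]))
for o in obs: print(iou_fit([o],[BOT],[.449,.078,0,.004],[0,1]))
delta([.449,.078,.079],Rt(-35))
E
```

```text
scene 1.0293716335729481 978 0.9
wrist 4.474442126014061 8365 0.82
(array([0.4493, 0.0786, 0.    , 0.0039]), np.float64(0.05140799283981323))
(array([0.4513, 0.0816, 0.    , 0.004 ]), np.float64(0.05299341678619385))
(array([0.449 , 0.0778, 0.    , 0.004 ]), np.float64(0.04105210304260254))
t 3.0667 tcp [0.4503 0.1515 0.1852] shift [ 0.0005 -0.0012  0.1292] rot [-0.04 -0.05 -0.24] q [ 23.5  33.1  98.3 -34.4  68.2  42.5] f [ 0.1 -0.2  0.7] g 0.0 0.9998533548802979
```

View pics/b_wrist.png

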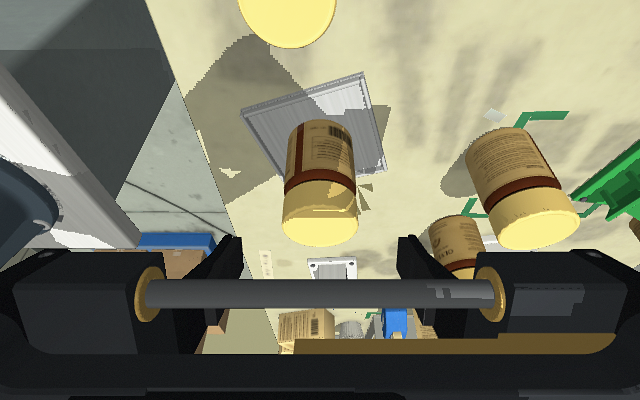

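The bottle sits centred between the fingers at (320,180). Advancing along the tool axis and closing.

Scaled: 0.128 m / 0.2 = 0.64, 0.05 m / 0.2 = 0.25.

>>> {"api": "play_rows", "payload": {
  "motion": [
    [[0,0,0.125,0,0,0],[0,-0.005,0.25,0,0,0],[0,-0.005,0.375,0,0,0],[0,-0.005,0.485,0,0,0],[0,-0.005,0.575,0,0,0],[0,-0.005,0.64,0,0,0],[0,-0.005,0.64,0,0,0],[0,-0.005,0.64,0,0,0]]
  ]
}}

```text
time_s: 3.73
position: [0.4484, 0.0782, 0.0797]
tcp_rot: [[0.003, 1.0, -0.002], [0.819, -0.004, -0.574], [-0.574, -0.0, -0.819]]
force: [-0.5, 0.9, -0.8]
opening: 1.0
grasp_force: 0.0
```

>>> {"api": "play_rows", "payload": {
  "motion": [
    [[0,0,0,0,0,0],[0,0,0,0,0,0],[0,0,0,0,0,0],[0,0,0,0,0,0],[0,0,0,0,0,0],[0,0,0,0,0,0],[0,0,0,0,0,0],[0,0,0,0,0,0]]
  ],
  "fingers": 0.055
}}

```text
time_s: 4.4
position: [0.4485, 0.0798, 0.0802]
tcp_rot: [[0.0, 1.0, 0.001], [0.819, 0.001, -0.574], [-0.574, 0.001, -0.819]]
force: [0.8, 2.5, 4.9]
opening: 0.737
grasp_force: 30.0
```

Gripped at a height of about 76 mm, opening about 64 mm. Lifting straight up, then moving toward the cradle for a look.

Scaled: -0.123 m / 0.2 = -0.615, -0.115 m / 0.2 = -0.575.

>>> {"api": "play_rows", "payload": {
  "motion": [
    [[-0.03,0,-0.04,0,0,0],[-0.09,0,-0.125,0,0,0],[-0.17,0,-0.24,0,0,0],[-0.26,0,-0.37,0,0,0],[-0.345,0,-0.49,0,0,0],[-0.4,0,-0.575,0,0,0],[-0.43,0,-0.615,0,0,0],[-0.43,0,-0.615,0,0,0]]
  ]
}}

```text
time_s: 5.07
position: [0.4486, 0.08, 0.2316]
tcp_rot: [[0.002, 1.0, 0.003], [0.82, -0.0, -0.572], [-0.572, 0.004, -0.82]]
force: [0.5, 0.3, -1.1]
opening: 0.736
grasp_force: 30.0
```

Scaled: -0.074 m / 0.2 = -0.37, -0.003 m / 0.2 = -0.015.

>>> {"api": "play_rows", "payload": {
  "motion": [
    [[-0.015,0,0.01,0,0,0],[-0.08,0,0.055,0,0,0],[-0.165,0,0.115,0,0,0],[-0.245,0,0.17,0,0,0],[-0.32,0,0.225,0,0,0],[-0.37,0,0.26,0,0,0],[-0.37,0,0.26,0,0,0],[-0.37,0,0.26,0,0,0]]
  ]
}}

```text
time_s: 5.73
position: [0.4468, -0.0112, 0.228]
tcp_rot: [[-0.0, 1.0, -0.004], [0.819, -0.002, -0.573], [-0.573, -0.004, -0.819]]
force: [-0.2, 0.4, -1.7]
opening: 0.737
grasp_force: 30.0
```

Run:
```python
from fit import *
np.set_printoptions(precision=4,suppress=True)
C={n:cap(n,'c_'+n) for n in('scene','wrist','side')}
obs=[]
for n in C:
    b=pick(n,'cradle',[.476,-.239,.02],C[n])
    if b: print(n,b[0],b[1].sum(),b[2]); obs.append((C[n],b[1].astype(np.float32))); print(iou_fit([obs[-1]],CR,[.476,-.239,1.6,0],[0,1,2]))
print(iou_fit(obs,CR,[.476,-.239,1.6,0],[0,1,2]))
delta([.449,.078,.079],Rt(-35))
a=C['wrist']['frame']; s=C['scene']['frame'][300:370,315:400]
cv2.imwrite('pics/c1.png',np.vstack([a[:,:,::-1],cv2.resize(s[:,:,::-1],(240,198),interpolation=2)] if 0 else [a[:,:,::-1]]))
```

```text
scene 1.571033270113316 1906 0.7
(array([ 0.4772, -0.2387,  1.6843,  0.    ]), np.float64(0.0319514274597168))
side 2.1010726749793474 368 0.69
(array([ 0.476 , -0.2438,  1.6305,  0.    ]), np.float64(0.2146589756011963))
(array([ 0.4767, -0.2392,  1.6805,  0.    ]), np.float64(0.13233909010887146))
t 6.0333 tcp [ 0.448  -0.0101  0.2294] shift [0.1584 0.0011 0.0727] rot [ 0.02 -0.01  0.06] q [  5.6  24.3 107.  -41.2  60.   30.3] f [-0.9 -0.3 -1.3] g 29.996196100255474 0.7318891770923193
```

View pics/c1.png

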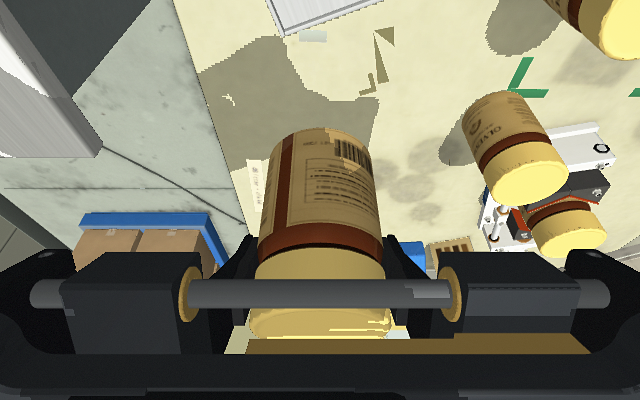

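The bottle is held firmly and hides the cradle from the wrist camera. The scene fit of the cradle is tight (3 % misfit): (0.477, -0.239), yaw 96.5°. Now I'll turn the bottle over toward lying, in two calls.

Scaled: -0.11 m / 0.2 = -0.55, -0.052 m / 0.2 = -0.26, 45 degrees / 180 = 0.25.

>>> {"api": "play_rows", "payload": {
  "motion": [
    [[-0.02,0,0.01,0,0.0111,0],[-0.09,0.01,0.04,0,0.0444,0],[-0.17,0.02,0.08,0,0.0833,0],[-0.26,0.03,0.125,0,0.1222,0],[-0.35,0.04,0.165,0,0.1611,0],[-0.435,0.05,0.205,0,0.1972,0],[-0.51,0.055,0.24,0,0.2306,0],[-0.55,0.06,0.26,0,0.25,0]]
  ]
}}

```text
time_s: 6.7
position: [0.4614, -0.1337, 0.2518]
tcp_rot: [[-0.0, 1.0, 0.005], [0.985, -0.001, 0.175], [0.175, 0.005, -0.985]]
force: [0.5, -0.4, -1.7]
opening: 0.734
grasp_force: 30.0
```

```bash
cat >> fit.py <<'E'
def Rl(yaw,tilt=55): return Ro.from_euler('z',yaw,degrees=True).as_matrix()@Rt(tilt)
E
python3 - <<'E'
from fit import *
delta([.4817,-.2817,.16],Rl(6.5))
E
```

```text
t 6.7 tcp [ 0.4614 -0.1337  0.2518] shift [-0.1617  0.0199  0.0645] rot [ 3.88 44.88 -5.49] q [-34.8  19.7  99.8   9.2  66.3 -38.9] f [ 0.5 -0.4 -1.7] g 29.997145595261827 0.7343463415596618
```

Scaled: -0.162 m / 0.2 = -0.81, 0.0645 m / 0.2 = 0.3225, 45 degrees / 180 = 0.25.

>>> {"api": "play_rows", "payload": {
  "motion": [
    [[-0.06,0.005,0.025,0.0017,0.0167,-0.0017],[-0.17,0.02,0.065,0.0044,0.05,-0.0061],[-0.29,0.035,0.115,0.0078,0.0889,-0.0111],[-0.415,0.05,0.165,0.0111,0.1278,-0.0156],[-0.54,0.065,0.215,0.0144,0.1667,-0.0206],[-0.655,0.08,0.26,0.0178,0.2028,-0.025],[-0.755,0.095,0.3,0.0206,0.2333,-0.0289],[-0.81,0.1,0.3225,0.0217,0.25,-0.0306]]
  ]
}}

```text
time_s: 7.37
position: [0.4798, -0.2822, 0.1546]
tcp_rot: [[-0.059, 0.994, -0.097], [0.567, 0.113, 0.816], [0.821, -0.007, -0.57]]
force: [1.3, -0.4, -1.6]
opening: 0.734
grasp_force: 30.0
```

```bash
cat >> fit.py <<'E'
def fit3(obs,b0,d0):
    "fit bottle base point and axis (dir base->cap, az/el deg) to outlines"
    def f(p,full=False):
        b=np.array(b0)+p[:3]*.01; az,el=np.radians([d0[0]+p[3]*5,d0[1]+p[4]*5])
        a=np.array([np.cos(el)*np.cos(az),np.cos(el)*np.sin(az),np.sin(el)])
        R=np.c_[np.cross([0,0,1],a),np.cross(a,np.cross([0,0,1],a)),a]; R/=np.linalg.norm(R,axis=0)
        if full: return b,d0[0]+p[3]*5,d0[1]+p[4]*5
        t=0
        for c,m in obs:
            h=hullmask(c,[BOT@R.T+b]); t+=1-np.minimum(h,m).sum()/np.maximum(h,m).sum()
        return t
    r=minimize(f,np.zeros(5),method='Nelder-Mead',options=dict(initial_simplex=np.r_[np.zeros((1,5)),np.eye(5)],xatol=.01,fatol=1e-4,maxfev=800))
    return f(r.x,True),r.fun/len(obs)
E
python3 - <<'E'
from fit import *
np.set_printoptions(precision=4,suppress=True)
C={n:cap(n,'d_'+n) for n in('scene','side')}
s=bot.read_state();R=np.array(s['tcp_rot'])
u=np.array([-.113,.994,0]); ctr=s['position']+u*.022
obs=[]
for n in C:
    b=pick(n,'sample_bottle',ctr,C[n])
    if b:
        print(n,b[0],b[1].sum(),b[2])
        if b[0]<20: obs.append((C[n],b[1].astype(np.float32)))
if obs: print(fit3(obs,s['position']+u*.076,[-83.5,0]))
delta([.4817,-.2817,.0695],Rl(6.5))
f=np.vstack([cv2.resize(C[n]['frame'][y:y+100,x:x+200,::-1],(600,300),interpolation=2) for n,y,x in(('scene',270,270),('side',110,260))])
cv2.imwrite('pics/d.png',f)
E
```

```text
scene 8.81484009203634 1063 0.9
side 2.1182190277839963 400 0.91
((array([ 0.4728, -0.1931,  0.155 ]), np.float64(-85.05374856157637), np.float64(-2.1806936903025735)), np.float64(0.22906708717346191))
t 7.5667 tcp [ 0.4799 -0.2785  0.1578] shift [-0.0744  0.002   0.0478] rot [-0.29 -0.1  -0.26] q [-54.1  51.3  73.8  24.3 104.9 -65.3] f [-0.3  0.4 -0.8] g 29.9971480818931 0.7341125381993907
```

View pics/d.png

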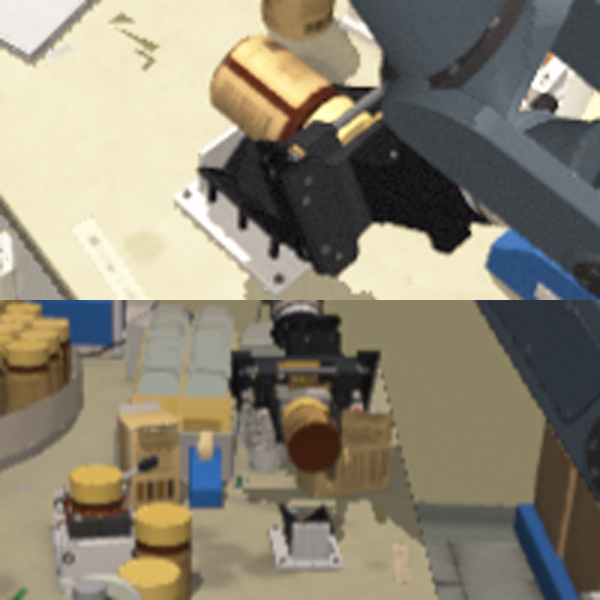

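The bottle is held lying above the cradle, base toward the stop; the cradle is clear below it. Descending to just above contact.

Scaled: -0.069 m / 0.2 = -0.345, 0.002 m / 0.2 = 0.01.

>>> {"api": "play_rows", "payload": {
  "motion": [
    [[-0.03,0,0.02,0,0,0],[-0.09,0.005,0.06,0,0,0],[-0.165,0.005,0.105,0,0,0],[-0.24,0.01,0.155,0,0,0],[-0.3,0.01,0.195,0,0,0],[-0.335,0.01,0.22,0,0,0],[-0.345,0.01,0.225,0,0,0],[-0.345,0.01,0.225,0,0,0]]
  ]
}}

```text
time_s: 8.23
position: [0.4816, -0.2809, 0.0753]
tcp_rot: [[-0.06, 0.993, -0.098], [0.568, 0.115, 0.815], [0.821, -0.007, -0.571]]
force: [-0.5, 0.5, -1.0]
opening: 0.738
grasp_force: 30.0
```

Run:
```python
from fit import *
np.set_printoptions(precision=4,suppress=True)
C={n:cap(n,'e_'+n) for n in('scene','side')}
delta([.4817,-.2817,.0695],Rl(6.5))
f=np.vstack([cv2.resize(C[n]['frame'][y:y+75,x:x+150,::-1],(600,300),interpolation=2) for n,y,x in(('scene',290,290),('side',150,290))])
cv2.imwrite('pics/e.png',f)
```

```text
t 8.3333 tcp [ 0.482  -0.2816  0.0765] shift [-0.0058 -0.0003  0.004 ] rot [-0.22 -0.05 -0.2 ] q [-54.2  58.   73.4  23.8  99.2 -68. ] f [ 0.8 -0.9 -1.1] g 29.996919682016596 0.7381768902164201
```

View pics/e.png

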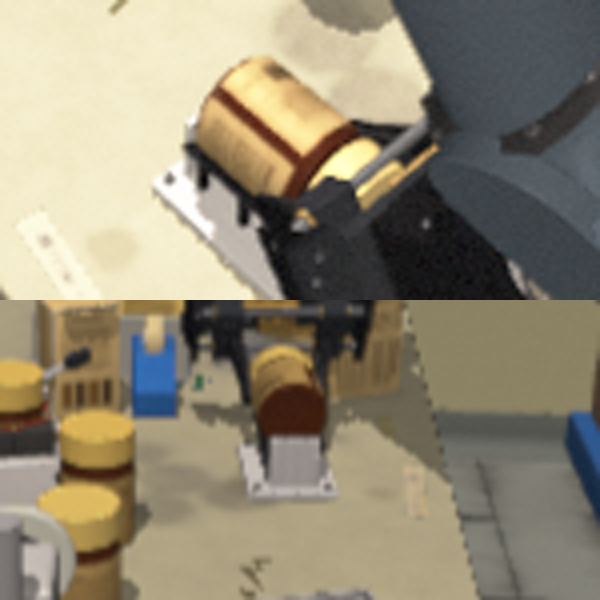

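It lines up with the V and the stop. Lowering slowly onto the cradle.

Scaled: -0.0041 m / 0.2 = -0.0205, -0.0033 m / 0.2 = -0.0165.

>>> {"api": "play_rows", "payload": {
  "motion": [
    [[-0.004,0,0.003,0,0,0],[-0.008,0,0.0055,0,0,0],[-0.0125,0,0.0085,0,0,0],[-0.0165,0,0.0115,0,0,0],[-0.0205,0,0.0145,0,0,0],[-0.0205,0,0.0145,0,0,0],[-0.0205,0,0.0145,0,0,0]]
  ]
}}

```text
time_s: 8.92
position: [0.4816, -0.2814, 0.0714]
tcp_rot: [[-0.061, 0.993, -0.097], [0.569, 0.115, 0.814], [0.82, -0.006, -0.572]]
force: [-1.4, -0.5, 1.3]
opening: 0.734
grasp_force: 30.0
```

Scaled: -0.0016 m / 0.2 = -0.008, 0.0011 m / 0.2 = 0.0055.

>>> {"api": "play_rows", "payload": {
  "motion": [
    [[-0.004,0,0.003,0,0,0],[-0.008,0,0.0055,0,0,0],[-0.008,0,0.0055,0,0,0]]
  ]
}}

```text
time_s: 9.17
position: [0.4811, -0.2812, 0.0707]
tcp_rot: [[-0.061, 0.993, -0.098], [0.567, 0.115, 0.816], [0.822, -0.006, -0.57]]
force: [-2.3, -1.1, 5.5]
opening: 0.735
grasp_force: 30.0
```

Contact (force up to +5.5 N). Releasing, then waiting.

>>> {"api": "play_rows", "payload": {
  "motion": [
    [[0,0,0,0,0,0],[0,0,0,0,0,0],[0,0,0,0,0,0],[0,0,0,0,0,0],[0,0,0,0,0,0],[0,0,0,0,0,0],[0,0,0,0,0,0],[0,0,0,0,0,0]]
  ],
  "fingers": 0.087
}}

```text
time_s: 9.83
position: [0.4818, -0.2814, 0.0691]
tcp_rot: [[-0.061, 0.993, -0.097], [0.569, 0.114, 0.814], [0.82, -0.006, -0.573]]
force: [0.6, -0.7, -0.4]
opening: 0.999
grasp_force: 0.0
```

Run:
```python
from fit import *
np.set_printoptions(precision=4,suppress=True)
C={n:cap(n,'f_'+n) for n in('scene','side')}
delta([.4817,-.2817,.0695],Rl(6.5))
f=np.vstack([cv2.resize(C[n]['frame'][y:y+75,x:x+150,::-1],(600,300),interpolation=2) for n,y,x in(('scene',290,290),('side',150,290))])
cv2.imwrite('pics/f.png',f)
```

```text
t 9.9333 tcp [ 0.4818 -0.2814  0.0691] shift [ 0.0002 -0.0001 -0.0005] rot [-0.24 -0.07 -0.23] q [-54.2  58.6  73.4  23.7  98.7 -68.2] f [0.4 0.3 0.7] g 0.0 0.9988577121693901
```

View pics/f.png

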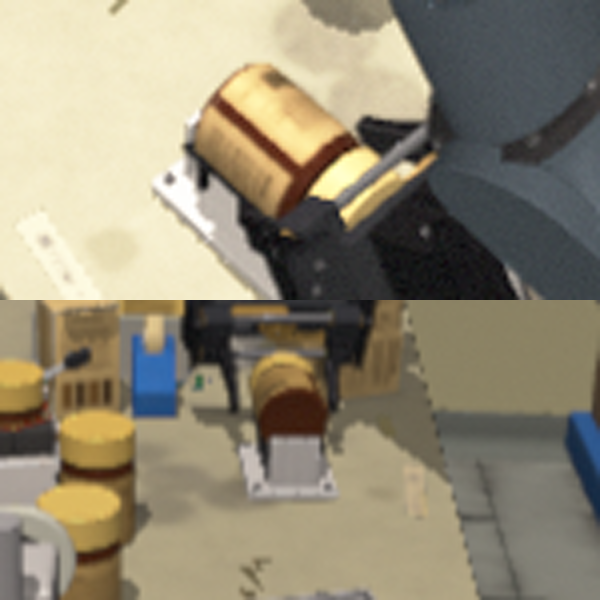

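The bottle lies in the V with the fingers open. Backing off along the tool axis to check the base gap.

Scaled: -0.1 m / 0.2 = -0.5, -0.09 m / 0.2 = -0.45.

>>> {"api": "play_rows", "payload": {
  "motion": [
    [[0,0,-0.05,0,0,0],[0,0,-0.15,0,0,0],[0,0,-0.25,0,0,0],[0,0,-0.35,0,0,0],[0,0,-0.45,0,0,0],[0,0,-0.5,0,0,0],[0,0,-0.5,0,0,0],[0,0,-0.5,0,0,0]]
  ]
}}

```text
time_s: 10.6
position: [0.4913, -0.363, 0.1264]
tcp_rot: [[-0.061, 0.993, -0.096], [0.57, 0.114, 0.814], [0.82, -0.005, -0.573]]
force: [0.2, -0.0, -0.2]
opening: 0.998
grasp_force: 0.0
```

Run:
```python
from fit import *
np.set_printoptions(precision=4,suppress=True)
C={n:cap(n,'g_'+n) for n in('scene','side','wrist')}
u=np.array([-.113,.994,0]); cr=np.array([.4768,-.239,.069])
obs=[]
for n in C:
    b=pick(n,'sample_bottle',cr-u*.02,C[n])
    if b:
        print(n,b[0],b[1].sum(),b[2])
        if b[0]<40:
            obs.append((C[n],b[1].astype(np.float32)))
            (bb,az,el),e=fit3(obs[-1:],cr+u*.033,[-83.5,0]); print(bb,az,el,e,'base along',(bb-cr)@u)
(bb,az,el),e=fit3(obs,cr+u*.033,[-83.5,0]); print(bb,az,el,e,'base along',(bb-cr)@u)
for n in C:
    for d in finder.recognise(n,'lens')[:2]: print(n,d['at'],d['confidence'],proj(C[n],d['at']))
delta([.4818,-.2814,.0691],Rl(6.5))
# lens estimate from scene ray at z=.2
c=C['scene'];K=np.array(c['camera_matrix']);R=np.array(c['R']);t=np.array(c['t'])
d=R.T@np.linalg.solve(K,[283.4,145.9,1]);o=-R.T@t;print('lens',o+d*(.2-o[2])/d[2])
```

```text
scene 0.18564248253103013 1562 0.73
[ 0.4723 -0.204   0.0712] -81.70613538182475 -5.038160192609931 0.04796677827835083 base along 0.035294867648670854
side 0.7980601446502648 322 0.89
[ 0.4744 -0.1998  0.0844] -86.17449443130397 -11.162303939275713 0.08299893140792847 base along 0.03927264423181226
wrist 6.2028914481683515 10396 0.81
[ 0.4715 -0.204   0.0652] -83.7730028571132 2.308698305369321 0.026856184005737305 base along 0.035429149656170195
[ 0.4728 -0.2068  0.0786] -84.54953398377026 -8.966829621036432 0.08258076508839925 base along 0.03243968591356056
scene [0.6254, 0.4218, 0.2206] 0.68 [264.4623 132.0589]
side [0.4492, 0.083, 0.0044] 0.74 [370.2461 235.2201]
side [0.6346, 0.4514, 0.0343] 0.57 [292.0692 302.5131]
wrist [0.6264, 0.333, 0.0038] 0.64 [421.1541   0.8755]
t 11.05 tcp [ 0.4914 -0.3624  0.1262] shift [-0.0002  0.0001  0.0996] rot [-0.27 -0.11 -0.23] q [-57.   58.2  61.4  22.8 110.9 -65.4] f [-0.1  0.5 -0.2] g 0.0 0.9996777812659775
lens [0.6473 0.3457 0.2   ]
```

View pics/g_wrist.png

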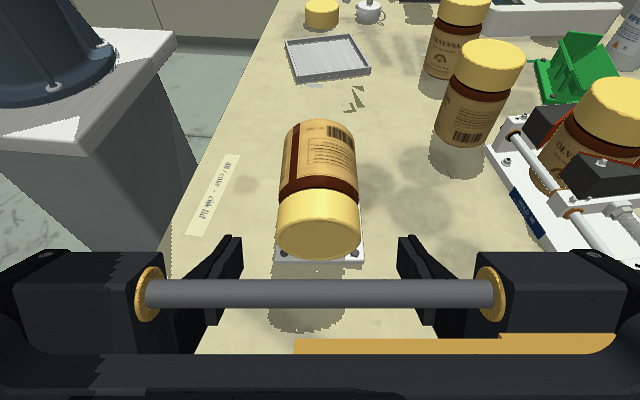

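The bottle lies in the cradle with its base about 10 mm from the stop, free of the gripper. Re-gripping.

Scaled: 0.0995 m / 0.2 = 0.4975, 0.09 m / 0.2 = 0.45.

>>> {"api": "play_rows", "payload": {
  "motion": [
    [[0,0,0.05,0,0,0],[0,0,0.15,0,0,0],[0,0,0.25,0,0,0],[0,0,0.35,0,0,0],[0,0,0.45,0,0,0],[0,0,0.4975,0,0,0],[0,0,0.4975,0,0,0],[0,0,0.4975,0,0,0]]
  ]
}}

```text
time_s: 11.72
position: [0.4819, -0.2816, 0.0694]
tcp_rot: [[-0.061, 0.993, -0.097], [0.569, 0.115, 0.814], [0.82, -0.006, -0.572]]
force: [0.3, -0.7, 0.1]
opening: 1.002
grasp_force: 0.0
```

>>> {"api": "play_rows", "payload": {
  "motion": [
    [[0,0,0,0,0,0],[0,0,0,0,0,0],[0,0,0,0,0,0],[0,0,0,0,0,0],[0,0,0,0,0,0],[0,0,0,0,0,0],[0,0,0,0,0,0],[0,0,0,0,0,0]]
  ],
  "fingers": 0.055
}}

```text
time_s: 12.38
position: [0.4807, -0.2823, 0.0698]
tcp_rot: [[-0.06, 0.993, -0.099], [0.569, 0.115, 0.814], [0.82, -0.008, -0.572]]
force: [-4.3, -2.1, 2.9]
opening: 0.736
grasp_force: 30.0
```

Scaled: 0.118 m / 0.2 = 0.59, 0.107 m / 0.2 = 0.535.

>>> {"api": "play_rows", "payload": {
  "motion": [
    [[0.02,0,-0.015,0,0,0],[0.08,0,-0.055,0,0,0],[0.185,0,-0.13,0,0,0],[0.31,0,-0.215,0,0,0],[0.435,0,-0.305,0,0,0],[0.535,0,-0.375,0,0,0],[0.59,0,-0.415,0,0,0],[0.59,0,-0.415,0,0,0]]
  ]
}}

```text
time_s: 13.05
position: [0.484, -0.283, 0.2172]
tcp_rot: [[-0.065, 0.993, -0.094], [0.574, 0.114, 0.811], [0.816, -0.001, -0.578]]
force: [-0.1, -0.0, -1.2]
opening: 0.737
grasp_force: 30.0
```

Run:
```python
from fit import *
np.set_printoptions(precision=4,suppress=True)
C={n:cap(n,'h_'+n) for n in('scene','side','wrist')}
s=bot.read_state();u=np.array([-.113,.994,0])
for n in C:
    b=pick(n,'sample_bottle',s['position']+u*.02,C[n])
    if b: print(n,b[0],b[1].sum(),b[2]); o=[(C[n],b[1].astype(np.float32))]; print(fit3(o,s['position']+u*.077,[-83.5,0]))
delta([.62,.10,.28],Rl(6.5))
# stand: fit base plate + post with scene/side outlines (yaw from plate corners)
```

```text
scene 10.747507936953976 1167 0.75
((array([ 0.512 , -0.1532,  0.1421]), np.float64(-63.86859709820007), np.float64(2.707325167352238)), np.float64(0.32828640937805176))
side 0.43686350804638435 394 0.73
((array([ 0.4747, -0.2076,  0.2151]), np.float64(-84.00340335298975), np.float64(-0.9063939483968861)), np.float64(0.05950039625167847))
wrist 2.880193964317369 20656 0.59
((array([ 0.4741, -0.2023,  0.2093]), np.float64(-84.1232298468238), np.float64(-1.9291254846990609)), np.float64(0.1990228295326233))
t 13.35 tcp [ 0.4823 -0.2817  0.2121] shift [0.2641 0.1799 0.2591] rot [-0.28 -0.23 -0.32] q [-54.1  47.7  72.1  25.1 109.9 -62.9] f [-0.1 -0.6 -1.2] g 29.993902506380437 0.7315914454275287
```

The bottle is held level. Moving to a standoff in front of the inspection camera.

Scaled: 0.144 m / 0.2 = 0.72, 0.127 m / 0.2 = 0.635.

>>> {"api": "play_rows", "payload": {
  "motion": [
    [[0.03,0.02,0.03,0,0,0],[0.105,0.085,0.12,0,0,0],[0.195,0.155,0.22,0,0,0],[0.285,0.225,0.32,0,0,0],[0.375,0.295,0.425,0,0,0],[0.465,0.37,0.525,0,0,0],[0.555,0.44,0.63,0,0,0],[0.635,0.505,0.72,0,0,0]]
  ]
}}

```text
time_s: 14.02
position: [0.5614, -0.0783, 0.2345]
tcp_rot: [[-0.06, 0.993, -0.098], [0.568, 0.115, 0.815], [0.821, -0.007, -0.571]]
force: [0.1, 0.6, -1.3]
opening: 0.734
grasp_force: 30.0
```

Scaled: 0.108 m / 0.2 = 0.54, 0.103 m / 0.2 = 0.515.

>>> {"api": "play_rows", "payload": {
  "motion": [
    [[0.07,0.055,0.08,0,0,0],[0.15,0.12,0.17,0,0,0],[0.235,0.185,0.265,0,0,0],[0.32,0.25,0.36,0,0,0],[0.4,0.315,0.45,0,0,0],[0.455,0.36,0.515,0,0,0],[0.48,0.38,0.54,0,0,0],[0.48,0.38,0.54,0,0,0]]
  ]
}}

```text
time_s: 14.68
position: [0.62, 0.0725, 0.251]
tcp_rot: [[-0.062, 0.993, -0.1], [0.569, 0.118, 0.814], [0.82, -0.007, -0.572]]
force: [0.3, 0.2, -1.6]
opening: 0.737
grasp_force: 30.0
```

Run:
```python
from fit import *
np.set_printoptions(precision=4,suppress=True)
C={n:cap(n,'i_'+n) for n in('scene','side','wrist')}
delta([.62,.10,.25],Rl(6.5))
for k in('lens','inspection_camera'):
  for n in C:
    for d in finder.outline_of(n,k)[:2]:
        m=np.array(d['pixels']);x,y,w,h=cv2.boundingRect(m.astype(np.uint8));print(k,n,d['confidence'],m.sum(),x,y,w,h)
w=C['wrist']['frame'][:,:,::-1]; s=cv2.resize(C['scene']['frame'][90:215,225:325,::-1],(480,600),interpolation=2)
cv2.imwrite('pics/i.png',w)
```

```text
t 14.8333 tcp [0.6202 0.0693 0.2508] shift [0.0169 0.0033 0.0254] rot [-0.24 -0.06 -0.3 ] q [-23.9  41.   80.6  44.9  93.3 -42.3] f [-0.3  0.5 -1.2] g 29.993695255748207 0.7361143058343873
lens scene 0.9 1918 249 112 50 93
lens side 0.72 3659 264 202 58 118
lens side 0.6 883 348 223 48 26
lens wrist 0.92 5788 323 0 74 189
inspection_camera scene 0.65 360 302 154 29 25
inspection_camera scene 0.62 2104 249 110 50 95
inspection_camera side 0.7 3706 264 202 58 117
```

View pics/i.png

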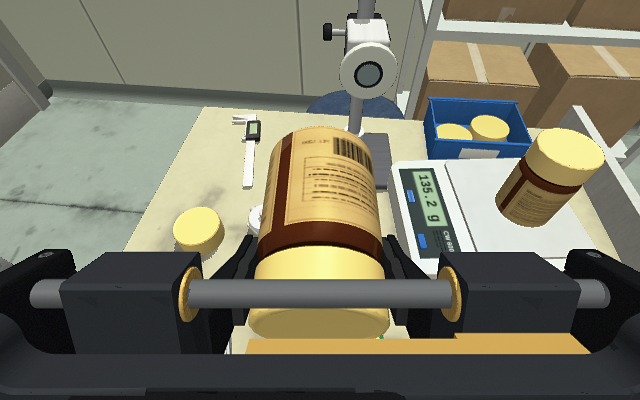

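The wrist view shows the ring light at (368,70), up and to the right of the held bottle. I've now viewed all the pictures I may (one over, in fact), so from here I'll go by numbers. Next is the lens centre and yaw, from outlines in three views.

```bash
cat > lens.py <<'E'
from fit import *
from scipy.optimize import least_squares
np.set_printoptions(precision=4,suppress=True)
C={n:cap(n) for n in('scene','side','wrist')}
def ringpix(n,r):
    x0,x1,y0,y1=r; f=C[n]['frame'][y0:y1,x0:x1].astype(int)
    g=f.sum(2)/3; sat=f.max(2)-f.min(2); m=((g>175)&(sat<45)).astype(np.uint8)
    cs,h=cv2.findContours(m,cv2.RETR_CCOMP,cv2.CHAIN_APPROX_NONE)
    out=[]
    for c,hh in zip(cs,h[0]):
        if len(c)>10: e=cv2.fitEllipse(c); out.append((np.array(e[0])+[x0,y0],e[1],e[2],hh[3]>=0))
    return out
R1=ringpix('wrist',(325,410,30,110)); R2=ringpix('scene',(260,300,125,170))
for r in R1: print('w',r)
for r in R2: print('s',r)
# stand corners -> plate pose
side=[(263.7,317.3),(321.6,317),(321.6,280.6),(271.7,280.6)]; sc=[(250.7,187.1),(272.8,203.9),(300.4,191.1),(280,173.8)]
def corners(p): # order: farR(+y,+x),(+y,-x),(-y,-x),(-y,+x) ; plate axes ex ~ +y
    cx,cy,yaw,t=p; ex=np.array([np.cos(yaw),np.sin(yaw)]);ey=np.array([-ex[1],ex[0]])
    L=.065; return [np.array([cx,cy])+L*(a*ex+b*ey) for a,b in((1,-1),(1,1),(-1,1),(-1,-1))]
def res(p):
    q=corners(p);t=p[3];r=[]
    for (u,k,z) in zip(side,(0,1,2,3),(0,0,t,t)): r+=list(proj(C['side'],[*q[k],z])-u)
    for (u,k,z) in zip(sc,(1,2,3,0),(t/2,0,t/2,t)): r+=list(proj(C['scene'],[*q[k],z])-u)
    return r
s=least_squares(res,[.64,.4,1.6,.01]); print('plate',s.x,np.degrees(s.x[2]),np.round(s.fun,1))
# full stand IoU
def cyl(r,z0,z1,x): return np.r_[circ(r,z0),circ(r,z1)]+[x,0,0]
def disc(r,x0,x1):
    a=circ(r,0)[:,[2,0,1]]+[0,0,.2]; return np.r_[a+[x0,0,0],a+[x1,0,0]]
O=[]
for n in C:
    for d in finder.outline_of(n,'lens')[:1]:
        m=np.array(d['pixels']); print(n,d['confidence'],m.sum()); O.append((C[n],m.astype(np.float32)))
def f(p,full=False):
    x,y,yaw,ox,w,bl=np.array([.64,.41,1.6,.03,.025,.06])+p*[.01,.01,.15,.02,.01,.02]
    if full: return x,y,yaw,ox,w,bl
    parts=pose([box(ox-.065,ox+.065,-.065,.065,0,.01),cyl(.011,0,.274,ox),disc(.034,-.07,-.058),box(-.058,bl-.058,-w,w,.2-w,.2+w)],x,y,yaw)
    return sum(1-np.minimum(h,m).sum()/np.maximum(h,m).sum() for c,m in O[:2] for h in [hullmask(c,parts)])
r=minimize(f,np.zeros(6),method='Nelder-Mead',options=dict(initial_simplex=np.r_[np.zeros((1,6)),np.eye(6)],xatol=.01,fatol=1e-4,maxfev=900))
v=f(r.x,True);print('stand',np.array(v),'deg',np.degrees(v[2]),'iou err',r.fun/2,'lens',v[0]-.07*np.cos(v[2]),v[1]-.07*np.sin(v[2]))
def tri(a,b):
    X=cv2.triangulatePoints(P(C['wrist']),P(C['scene']),np.array(a,float).reshape(2,1),np.array(b,float).reshape(2,1));return (X[:3]/X[3]).ravel()
for a in R1:
    for b in R2:
        X=tri(a[0],b[0]);print('tri',X,'reproj',proj(C['wrist'],X)-a[0],proj(C['scene'],X)-b[0])
E
python3 lens.py
```

```text
w (array([401.7259,  99.3257]), (11.399648666381836, 19.488895416259766), 11.591389656066895, np.False_)
w (array([368.3288,  58.3222]), (46.21554183959961, 60.42133331298828), 172.45579528808594, np.False_)
w (array([337.5,  30.5]), (0.0, 1.0), 0.0, np.False_)
s (array([273.974 , 135.3412]), (16.76652717590332, 20.93410873413086), 114.21282958984375, np.False_)
plate [0.6388 0.3978 1.6544 0.0061] 94.78767039245108 [-0.4  0.3 -0.4  1.2 -0.2 -0.1 -1.5 -0.6 -1.5  1.3 -1.6  3.2  1.8  0.3
 -0.4  0.3]
scene 0.67 1953
side 0.98 3718
wrist 0.92 5978
stand [ 0.6376  0.4122  1.6608 -0.0074  0.0254  0.0938] deg 95.15899618036649 iou err 0.2055223286151886 lens 0.6439368691736743 0.34246347924041864
tri [0.7111 0.5023 0.1178] reproj [  2.6465 -29.3246] [2.1694 6.5817]
tri [0.6483 0.4024 0.2018] reproj [  3.2428 -11.0379] [0.2118 2.4088]
tri [0.6094 0.3336 0.2534] reproj [ 0.8939 -2.3253] [0.0003 0.4604]
```

Run:
```python
from fit import *
np.set_printoptions(precision=4,suppress=True)
C={n:cap(n) for n in('scene','wrist')}
yaw=np.radians(95); ex=np.array([np.cos(yaw),np.sin(yaw),0]);ey=np.array([-ex[1],ex[0],0])
# dark inner lens: centroid
def inner(n,u,v,r):
    f=C[n]['frame'].astype(int).sum(2)/3; best=None
    m=(f<120).astype(np.uint8)[v-r:v+r,u-r:u+r]; k,l,st,ce=cv2.connectedComponentsWithStats(m)
    for i in range(1,k): print(n,st[i],ce[i]+[u-r,v-r])
inner('wrist',368,72,22); inner('scene',283,146,7)
g=cv2.cvtColor(C['wrist']['frame'],cv2.COLOR_RGB2GRAY)[30:115,320:420]
for p2 in(18,25): 
    h=cv2.HoughCircles(cv2.resize(g,None,fx=3,fy=3,interpolation=2),cv2.HOUGH_GRADIENT,1.5,30,param1=120,param2=p2,minRadius=60,maxRadius=105)
    if h is not None: print(h[0][:3]/3+[320,30,0])
for a,b in(((368.5,71),(283.4,145.9)),((368.5,72.5),(284,146))):
    X=cv2.triangulatePoints(P(C['wrist']),P(C['scene']),np.array(a).reshape(2,1),np.array(b).reshape(2,1));X=(X[:3]/X[3]).ravel()
    print(X,proj(C['wrist'],X)-a,proj(C['scene'],X)-b)
X=np.array([.646,.344,.2]); 
for n in C:
    ring=[proj(C[n],X+.034*(np.cos(t)*ey+np.sin(t)*np.array([0,0,1]))) for t in np.linspace(0,2*np.pi,60)]
    print(n,proj(C[n],X),np.min(ring,0),np.max(ring,0))
```

```text
wrist [0 0 1 3 3] [346.  51.]
wrist [  7  11  30  28 649] [367.4206  74.7396]
wrist [38 41  3  3  3] [385.  92.]
wrist [ 0 43  1  1  1] [346.  93.]
scene [0 0 1 1 1] [276. 139.]
scene [ 4  2  9 11 73] [283.9589 146.2329]
scene [12 12  2  2  3] [288.6667 151.6667]
[[370.25  75.75  29.2 ]
 [366.75  65.25  34.15]
 [366.75  41.75  23.1 ]]
[[370.25  75.75  29.2 ]
 [366.75  65.25  34.15]
 [366.75  40.75  23.1 ]]
[0.6449 0.3416 0.2035] [-0.2522  0.9606] [-0.0237 -0.192 ]
[ 0.1469 -2.6262  1.5399] [ 52.5798 -42.2258] [-325.0574  -73.1293]
scene [283.3195 146.2573] [274.4107 135.9879] [292.005  156.3296]
wrist [368.8938  73.7206] [339.5628  44.4341] [398.8587  99.0548]
```

The lens is consistent across views at (0.646, 0.344, 0.200), axis yaw about 95°.

Run:
```python
from fit import *
delta([.6614,.1677,.2],Rl(5))
```

```text
t 15.5333 tcp [0.6205 0.0702 0.2513] shift [0.011  0.052  0.1048] rot [-1.47 -0.06  0.63] q [-23.8  40.9  80.5  45.   93.2 -42.3] f [ 0.2 -0.7 -1.6] g 29.993749904788274 0.7350093309811846
```

Scaled: 0.105 m / 0.2 = 0.525, 0.052 m / 0.2 = 0.26, -1.5 degrees / 180 = -0.0083.

>>> {"api": "play_rows", "payload": {
  "motion": [
    [[0.005,0.02,0.035,-0.0006,0,0],[0.01,0.06,0.115,-0.0017,0,0.0006],[0.02,0.105,0.21,-0.0033,0,0.0011],[0.03,0.15,0.305,-0.005,0,0.0017],[0.04,0.195,0.395,-0.0061,0,0.0028],[0.05,0.235,0.47,-0.0072,0,0.0033],[0.055,0.255,0.515,-0.0083,0,0.0033],[0.055,0.26,0.525,-0.0083,0,0.0033]]
  ]
}}

```text
time_s: 16.2
position: [0.6608, 0.1699, 0.1988]
tcp_rot: [[-0.051, 0.996, -0.074], [0.57, 0.089, 0.817], [0.82, -0.001, -0.572]]
force: [0.3, -0.4, -1.7]
opening: 0.736
grasp_force: 30.0
```

>>> {"api": "play_rows", "payload": {
  "motion": [
    [[0,0,0,0,0,0],[0,0,0,0,0,0],[0,0,0,0,0,0],[0,0,0,0,0,0]]
  ]
}}

```text
time_s: 16.53
position: [0.6617, 0.1668, 0.2004]
tcp_rot: [[-0.05, 0.996, -0.069], [0.571, 0.086, 0.817], [0.82, 0.002, -0.573]]
force: [0.2, -0.1, -2.0]
opening: 0.735
grasp_force: 30.0
```

```bash
cat > chk.py <<'E'
from fit import *
np.set_printoptions(precision=4,suppress=True)
C={n:cap(n) for n in('scene','side','wrist')}
L=np.array([.646,.344,.2]);e=np.array([np.cos(np.radians(95)),np.sin(np.radians(95)),0])
B=L-.1*e; obs=[]
for n in C:
    b=pick(n,'sample_bottle',B-e*.054,C[n])
    if b:
        print(n,b[0],b[1].sum(),b[2])
        if b[0]<15:
            o=(C[n],b[1].astype(np.float32)); 
            (q,az,el),er=fit3([o],B,[-85,0]); d=q-L; print(q,'dist',-d@e,'lat',d@[-e[1],e[0],0],'dz',d[2],'az',az,'el',el,er)
            if n!='wrist': obs.append(o)
if len(obs)>1:
    (q,az,el),er=fit3(obs,B,[-85,0]); d=q-L; print('both',q,'dist',-d@e,'lat',d@[-e[1],e[0],0],'dz',d[2],'az',az,'el',el,er)
f=C['wrist']['frame'].astype(int).sum(2)/3; u,v=proj(C['wrist'],L).round().astype(int); print('lens pred',u,v)
r=40; y0=max(v-r,0); k,l,st,ce=cv2.connectedComponentsWithStats((f<120).astype(np.uint8)[y0:v+r,u-r:u+r])
for i in range(1,k):
    if st[i][4]>150: print(st[i],ce[i]+[u-r,y0])
delta([.6614,.1677,.2],Rl(5))
E
python3 chk.py
```

```text
scene 12.421869588432223 247 0.83
[0.6661 0.2398 0.1926] dist 0.10554111579781328 lat -0.01093529587568048 dz -0.007360534558271986 az -124.2164951993636 el 32.41674858170282 0.45862358808517456
side 0.7290937825927244 700 0.61
[0.6527 0.2423 0.2137] dist 0.10186871804187873 lat 0.0021807047899329753 dz 0.013675905368643826 az -84.34719050722514 el -10.053805810920515 0.08870422840118408
wrist 2.990979769687381 20996 0.87
[0.6554 0.2465 0.1974] dist 0.09794363532457598 lat -0.0008849038262825626 dz -0.0025578898895888824 az -85.79585430309207 el -3.7300691597559443 0.1961979866027832
both [0.6521 0.2445 0.2134] dist 0.0996685091904484 lat 0.002601844306753913 dz 0.013431402925831754 az -83.9943655584797 el -9.420915338184326 0.4178084135055542
lens pred 319 77
[  19   23   40   37 1152] [317.112   78.2569]
[   0   51   80   29 1038] [319.5347 108.3998]
t 16.8333 tcp [0.6614 0.1675 0.2   ] shift [0.0001 0.     0.0001] rot [ 0.06 -0.06  0.02] q [-15.   45.8  79.4  50.8  84.2 -39.5] f [-0.7  0.2 -1.6] g 29.993456436861834 0.738077750331657
```

```bash
python3 -c "
from rig import bot
print(bot.hand_in())"
```

```text
the job is handed in; nothing more can be done
None
```

I laid the sample bottle in the V-cradle with its base about 10 mm from the end stop and let go. I then took it up again and handed in while holding it before the inspection camera, about level, base facing the lens about 100 mm out and centred to within about 3 mm by my estimate; the hand-in returned no verdict, and I viewed 11 pictures, one over the limit.

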